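# Make up the breakfast tray and the tea tray

### The arm

A 6-joint arm with a two-finger parallel gripper is mounted at the origin on a cart in front of the work surface, level with it; the furniture and walls round the work are solid. World frame = base frame: x ahead of the robot, y to its left, z up, the work surface at z = 0. Lengths are in m, angles in rad, forces in N, time in s.
With the tool pointing down it reaches from about 0.325 to 0.9 m from the base axis. Payload 3.5 kg.
Tool frame: the origin (TCP) lies at the very end of the fingers, on their centre line; the grasp point (between the pads) lies 19 mm behind it (bot.tcp_to_grasp is the distance from the TCP to the grasp point, in m); z points along the fingers, y is the line along which they close (so a half turn about z gives the same grasp; the last joint's range is limited). The gripper opens to 85 mm and grips with 20 to 120 N. Pads are 22 mm wide; open, the fingers measure 114 mm over their backs; the gripper's body (76 mm by 85 mm) begins 54 mm behind the grasp point. The pads swing forward as they close: fully open they stand 13 mm farther back than shut.
Start: joints at [1.213, 0.276, -0.026, 1.268, 0, 1.467], TCP at [0.158, 0.605, 0.231] pointing down, gripper open.
Joint ranges: [-3.12, 3.12], [-0.85, 1.88], [-1.08, 1.24], [-1.95, 2.15], [-1.57, 1.53], [-3.14, 3.14]. Speed limits (rad/s): [2.57, 2.57, 3.14, 3.14, 3.14, 3.14].

### API

Orientations are given as a unit quaternion [x, y, z, w].
In Python, from station import bot gives the robot as it stands.
- The arm moves only by the shell command python3 -m handwheel 'ROWS' [FORCE]. ROWS is text: rows parted by semicolons, each of 7 numbers parted by spaces: the shift along the world's x, y, z in cm, then the turn, a rotation vector about the world's x, y, z in degrees, then the finger opening in cm, from 0 to 8.54. In form: tx ty tz rx ry rz gripper; .... A call has 1 to 5 rows; each row is the pose to reach, as a shift and turn from the pose commanded when the call began; what a row does not reach only later rows make up. A row lasts 1/12 s, in which the tool goes at most 41.7 mm and 7.16 degrees, less where a joint would pass 70% of its speed; a pose out of reach is approached as far as the arm can. A call with a gripper value outside its range is refused whole. The fingers move at their own pace and stop on an object; FORCE is the grip in N (left out, the last holds). Time passes only in rows, so rows that repeat a pose let the fingers close. It gives the time, the measured TCP pose, the force, the opening and the grip force at its end, in the units of the state.
- bot.observe(): the state, without advancing time (a new reading comes with each control period).
- bot.get_image(name): name is "side" or "top"; returns the picture (420x560x3 uint8, red, green, blue); there is no depth.
- bot.camera_params(name): a dict with "fx", "fy", "cx", "cy" (pixels), "k1" (the pictures are not rectified: a ray, as slopes to the right and down, at radius r is drawn at 1 + k1 r^2 times it, then the intrinsics apply), "R" (3x3) and "t" (3): a world point X has camera coordinates R X + t. Camera axes: x right, y down, z forward; pixel columns grow to the right and rows downward; lengths in m; the calibration is good to about 2 mm. A picture is of the moment at which its call begins. camera_params takes no time and is no camera call.
- bot.finish_job(): hands the job in; it is judged then, once.
Trained networks look in the newest picture that a camera, given by its name, has taken for a name from the list of things; names that differ only in an ending like _2 or _b are one class to them, and where a whole thing is asked for, a point or a joint stands for the part that bears it (a point fixed in the world has none). Each returns a list of dicts, best first, with "p" (0 to 1); they miss things now and then, are a little off and sometimes report something else, mostly with a low value. They report only what shows in the picture. A call takes as long as a camera call.
- bot.spot_in(camera, thing): "bbox" ([left, top, right, bottom] in pixels, round what is visible of it).
- bot.trace(camera, thing): "pixels" (420x560 bool, what is visible of it) and "bbox" ([left, top, right, bottom] in pixels, round what is visible of it).
The state is a dict: "time": time; "joint_pos": joint angles; "qvel": joint speeds; "joint_torque": joint torques, N m; "tool_pos": TCP position; "tcp_rot": TCP orientation; "force": force on the tool from outside, world axes, zero at the start; "wrist_torque": the same for the moment, N m; "gripper_width": opening from 0.0 (shut) to 1.0 (fully open); "finger_force": force on a finger pad.
Only numpy, scipy, OpenCV 4.12 (cv2) and the standard library are available. Lean on these libraries where they do the work, as an engineer would, in place of code of your own. Each camera call takes 0.05 s, during which the arm holds its last target. There are 200 camera calls.

### The job

Make up the two table trays from the stock on the counter. Starting from the brass-handle end, the long three-pocket tray gets the syrup bottle, then the cinnamon shaker in the middle pocket, then the jam jar; the short two-pocket tray gets the sugar carton in the narrow pocket by its handle and the tea tin in the other pocket. Stand each thing upright and flat on the floor of its pocket, let go of everything, and leave the tamper and the upturned cup where they stand.

Things in the scene. Friction and masses are not known exactly. Their poses are not given: they have to be found in the camera images.
- syrup_bottle: Tall frosted bottle with a slim neck and a black screw cap, standing; body about 48 mm across any way (nearly round) up to 98 mm, cap 25 mm across, 130 mm high in all, 0.34 kg. Origin: centre of its underside, z up. Grip the body.
- shaker: Slim cinnamon shaker, round: clear glass body with a grey domed metal top, 44 mm across at its widest, slightly waisted, top 34 mm across above 74 mm, 90 mm high (it may stand up to 0.05 rad off plumb by itself), 0.1 kg. Origin: centre of its underside, z up.
- jam_jar: Squat round glass jar of jam with a wide flat screw lid, body 58 to 60 mm across, 78 mm high, 0.25 kg. Origin: centre of its underside, z up.
- sugar_carton: Small plain brown cardboard carton of sugar, a closed box standing upright: 30 mm along its x, 45 mm along its y, 55 mm high, 0.06 kg. Origin: centre of its underside.
- tea_tin: Low rectangular lidded tea tin with a small round knob on the lid: 52 mm along its x, 77 mm along its y, straight sides 32 mm high, knob (12 mm across) up to 41 mm, 0.14 kg. The lid is fixed. Origin: centre of its underside. Grip it across the 52 mm.
- long_tray: Low wooden tray, 86 x 232 mm (x, y), fixed. Three pockets in a row along y; flat brass handle reaches 26 mm past the +y end. Origin: underside centre of the wood, z up. Pocket floors at z 5 mm; rail and divider tops at 12 mm, 5 mm thick. Pockets 76 mm wide in x, centred at x 0; centre y and length along y: bottle +77, 68 mm; shaker +6, 64 mm; jam -71, 80 mm.
- short_tray: Low wooden tray, 82 x 162 mm (x, y), fixed. Two pockets along y; flat brass handle reaches 26 mm past the +y end. Origin: underside centre of the wood, z up. Pocket floors at z 5 mm; rail and divider tops at 12 mm, 5 mm thick. Pockets 72 mm wide in x, centred at x 0; centre y and length: carton +51, 50 mm (its 45 mm side across the tray); tin -27.5, 97 mm (its 77 mm side along the row).
- tamper: Coffee tamper standing on its round metal foot (58 mm across, 21 mm high), dark turned wooden grip 34 mm across, 84 mm high. Not part of the trays: leave it. Origin: centre of its underside.
- upturned_cup: Plain beige coffee cup standing upside down, 59 mm across and 49 mm high, its handle toward its own -y (84 mm overall along y). Not part of the trays: leave it. Origin: centre of its 59 x 84 mm outline, on the underside.

How it is judged:
At the end, for the whole second after the job is handed in: Each of the five things stands in its own pocket: within 12 mm of the pocket centre along the row and, across the tray, 16 mm (bottle), 18 (shaker), 11 (jar), 23 (carton), 12 (tin); on the pocket floor within 3.5 mm, upright within 0.1 rad, at rest (x of syrup_bottle in the frame of long_tray between -0.016 and 0.016 m and y of syrup_bottle in the frame of long_tray between 0.065 and 0.089 m and z of syrup_bottle in the frame of long_tray between 0.0015 and 0.0085 m and angle between each of syrup_bottle, shaker, jam_jar, sugar_carton, tea_tin's own z axis and vertical below 0.1 rad and linear speed of each of syrup_bottle, shaker, jam_jar, sugar_carton, tea_tin below 0.02 m/s and x of shaker in the frame of long_tray between -0.018 and 0.018 m and y of shaker in the frame of long_tray between -0.006 and 0.018 m and z of shaker in the frame of long_tray between 0.0015 and 0.0085 m and x of jam_jar in the frame of long_tray between -0.011 and 0.011 m and y of jam_jar in the frame of long_tray between -0.083 and -0.059 m and z of jam_jar in the frame of long_tray between 0.0015 and 0.0085 m and x of sugar_carton in the frame of short_tray between -0.023 and 0.023 m and y of sugar_carton in the frame of short_tray between 0.039 and 0.063 m and z of sugar_carton in the frame of short_tray between 0.0015 and 0.0085 m and x of tea_tin in the frame of short_tray between -0.012 and 0.012 m and y of tea_tin in the frame of short_tray between -0.0395 and -0.0155 m and z of tea_tin in the frame of short_tray between 0.0015 and 0.0085 m); the robot touches nothing.
It fails at once if the tamper is shifted by more than 30 mm (distance of tamper from where it was at the start of the episode above 0.03 m).
It fails at once if the upturned cup is shifted by more than 30 mm (distance of upturned_cup from where it was at the start of the episode above 0.03 m).
It also fails if it takes over 128 s, if anything falls off the work surface, if the arm or the gripper's body presses on something with over 40 N, if the wrist force passes 120 N, or if a joint passes its speed limit or range.

## Working session

There is one attempt and no reset: what is moved stays moved. The work goes in short steps, Python scripts to look and compute and a shell command to move; the robot and the scene stay as the last step left them, time stands still between calls to the robot, and variables do not carry over. Pictures are saved under pics/ and viewed, at most 14 in all, crops included, and the job is handed in when it is done.

```bash
mkdir -p pics; ls; python3 - <<'E'
from station import bot
import cv2,numpy as np
for c in("side","top"):
    im=bot.get_image(c); cv2.imwrite(f"pics/{c}0.png",im[:,:,::-1])
    p=bot.camera_params(c); print(c,{k:np.round(v,4).tolist() for k,v in p.items()})
    for t in "syrup_bottle shaker jam_jar sugar_carton tea_tin long_tray short_tray tamper upturned_cup".split():
        print(t,[(np.round(d["bbox"]).tolist(),round(d["p"],2)) for d in bot.spot_in(c,t)][:3])
s=bot.observe();print(s)
E
```

```text
pics
side {'fx': 473.6613, 'fy': 473.6613, 'cx': 275.5181, 'cy': 210.2144, 'k1': -0.0626, 'R': [[-0.9463, -0.3232, 0.0122], [-0.2337, 0.6572, -0.7166], [0.2235, -0.6809, -0.6974]], 't': [0.5439, 0.1492, 0.8873]}
syrup_bottle [([224.0, 140.0, 252.0, 197.0], 0.9)]
shaker [([256.0, 202.0, 274.0, 245.0], 0.74)]
jam_jar [([204.0, 184.0, 234.0, 230.0], 0.72)]
sugar_carton [([170.0, 242.0, 200.0, 277.0], 0.97), ([230.0, 302.0, 307.0, 414.0], 0.48)]
tea_tin [([310.0, 210.0, 347.0, 246.0], 0.89), ([227.0, 301.0, 308.0, 411.0], 0.75)]
long_tray [([334.0, 120.0, 373.0, 188.0], 0.64)]
short_tray [([229.0, 301.0, 308.0, 412.0], 0.81), ([331.0, 120.0, 376.0, 187.0], 0.49)]
tamper [([245.0, 126.0, 270.0, 168.0], 0.8)]
upturned_cup [([272.0, 182.0, 298.0, 211.0], 0.69)]
top {'fx': 487.5845, 'fy': 487.5845, 'cx': 281.3895, 'cy': 215.1604, 'k1': -0.0157, 'R': [[-0.3745, -0.9272, -0.0038], [-0.8673, 0.3518, -0.3523], [0.3279, -0.1286, -0.9359]], 't': [0.2179, 0.5048, 1.1478]}
syrup_bottle [([278.0, 151.0, 294.0, 186.0], 0.6)]
shaker [([248.0, 211.0, 271.0, 232.0], 0.55)]
jam_jar [([238.0, 169.0, 263.0,
[... 420 characters left out ...]
84)]
{'time': 1.0, 'joint_pos': array([ 1.21262382e+00,  2.76379921e-01, -2.63577229e-02,  1.26797184e+00,
       -3.80092969e-05,  1.46736726e+00]), 'qvel': array([-0.00037928,  0.00160393, -0.00061241, -0.00033015, -0.00228148,
       -0.00244244]), 'joint_torque': array([ 6.56321163e-05, -4.45504296e+01,  2.95572817e+01,  8.49603839e-04,
       -3.38481175e-05, -2.04269710e-06]), 'tool_pos': array([0.15754655, 0.60484775, 0.23134573]), 'tcp_rot': array([1.27027593e-01, 9.91899183e-01, 3.79213807e-05, 2.84333888e-05]), 'force': array([0.322964  , 0.19673448, 0.02455676]), 'wrist_torque': array([-0.01429549, -0.01996694, -0.04340446]), 'finger_force': 0.0, 'gripper_width': 0.99836429076304}
```

```bash
python3 - <<'E'
import cv2
a=cv2.imread("pics/top0.png");cv2.imwrite("pics/top0c.png",cv2.resize(a[120:330,130:450],(800,525),interpolation=cv2.INTER_CUBIC))
a=cv2.imread("pics/side0.png");cv2.imwrite("pics/side0c.png",cv2.resize(a[110:420,140:410],(522,600),interpolation=cv2.INTER_CUBIC))
E
```

```text
(no output)
```

View pics/top0c.png

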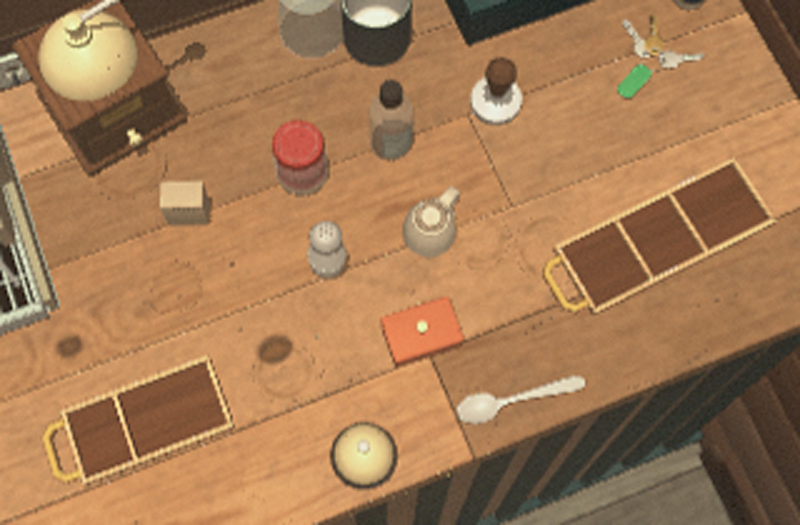

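View pics/side0.png

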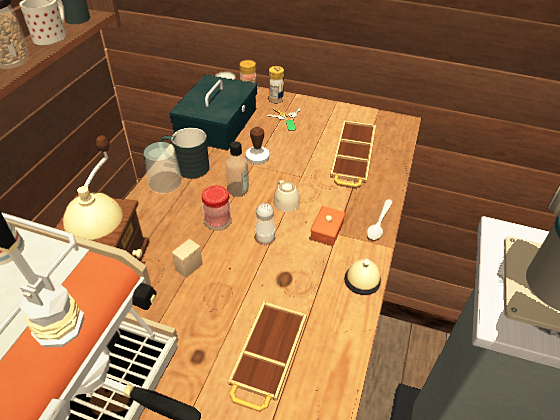

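The top crop (full px = crop/2.5 + (130,120)) shows the long tray at upper right with its handle at its left end (full px ~355,233). The short tray is at lower left with its handle at ~(153,301). All five items, the tamper and the cup are visible and unobstructed. Next I'll fit model silhouettes to the traces.

```bash
cat > fit.py <<'E'
from station import bot
import cv2,numpy as np
from scipy.optimize import minimize
P={c:bot.camera_params(c) for c in("side","top")}
S=4
def proj(c,X):
    p=P[c];Y=np.asarray(X)@np.array(p["R"]).T+p["t"];u=Y[:,:2]/Y[:,2:]
    u=u*(1+p["k1"]*(u**2).sum(1,keepdims=True));return u*[p["fx"],p["fy"]]+[p["cx"],p["cy"]]
def unproj(c,uv,z):
    p=P[c];d=(np.array(uv)-[p["cx"],p["cy"]])/[p["fx"],p["fy"]];u=d.copy()
    for _ in range(10):u=d/(1+p["k1"]*(u**2).sum())
    R=np.array(p["R"]);r=R.T@np.r_[u,1];C=-R.T@p["t"];return C+r*(z-C[2])/r[2]
th=np.linspace(0,2*np.pi,32,endpoint=False)
def cyl(*rz):return np.vstack([np.c_[r*np.cos(th),r*np.sin(th),0*th+z] for r,z in rz])
def box(x,y,z0,z1):return np.array([[a*x/2,b*y/2,z] for a in(-1,1) for b in(-1,1) for z in(z0,z1)])
M=dict(syrup_bottle=[cyl((.024,0),(.024,.09)),cyl((.024,.09),(.0125,.108)),cyl((.0125,.105),(.0125,.13))],
 shaker=[cyl((.022,0),(.021,.074)),cyl((.017,.072),(.017,.082),(.01,.09))],
 jam_jar=[cyl((.0295,0),(.0295,.078))],sugar_carton=[box(.03,.045,0,.055)],
 tea_tin=[box(.052,.077,0,.032),cyl((.006,.03),(.006,.041))],
 long_tray=[box(.086,.232,0,.012)],short_tray=[box(.082,.162,0,.012)],
 tamper=[cyl((.029,0),(.029,.021)),cyl((.017,.02),(.017,.084))],
 upturned_cup=[cyl((.0295,0),(.025,.049))+[0,.0125,0],box(.01,.03,.01,.04)+[0,-.027,0]])
def place(q,X):
    x,y,a=q;c,s=np.cos(a),np.sin(a);return X@np.array([[c,s,0],[-s,c,0],[0,0,1]])+[x,y,0]
def render(c,q,parts):
    m=np.zeros((420*S,560*S),np.uint8)
    for X in parts:
        h=cv2.convexHull(((proj(c,place(q,X))+.5)*S).astype(np.float32));cv2.fillConvexPoly(m,np.round(h).astype(np.int32),1)
    return m>0
def mask(c,t,near=None):
    ds=bot.trace(c,t)
    for d in ds:
        b=d["bbox"]
        if near is None or (near[0]>=b[0]-6 and near[0]<=b[2]+6 and near[1]>=b[1]-6 and near[1]<=b[3]+6):
            m=d["pixels"].astype(np.uint8)
            if "tray" in t:
                m=cv2.morphologyEx(m,cv2.MORPH_CLOSE,np.ones((3,3)));m=cv2.morphologyEx(m,cv2.MORPH_OPEN,np.ones((9,9)))
            return cv2.resize(m,None,fx=S,fy=S,interpolation=cv2.INTER_NEAREST)>0
def fit(t,masks,q0):
    def cost(q):
        return sum(1-(r&m).sum()/max(1,(r|m).sum()) for c,m in masks.items() for r in[render(c,q,M[t])])/len(masks)
    rnd=t in("syrup_bottle","shaker","jam_jar","tamper")
    best=None
    for a in([0] if rnd else np.arange(0,np.pi*(2 if "cup" in t else 1),np.pi/6)):
        s=np.array([[0,0,0],[.01,0,0],[0,.01,0],[0,0,.2]])+[q0[0],q0[1],a]
        r=minimize(cost,s[0],method="Nelder-Mead",options=dict(initial_simplex=s,maxiter=25 if not rnd else 70))
        if best is None or r.fun<best.fun:best=r
    s=np.array([[0,0,0],[.003,0,0],[0,.003,0],[0,0,.08]])+best.x
    return minimize(cost,best.x,method="Nelder-Mead",options=dict(initial_simplex=s,maxiter=60))
E
cat > m1.py <<'E'
from fit import *
near=dict(syrup_bottle=(286,168,238,168),shaker=(260,220,265,223),jam_jar=(250,183,216,207),sugar_carton=(204,202,187,258),tea_tin=(299,252,328,226),
 long_tray=(396,213,354,150),short_tray=(190,288,272,345),tamper=(329,152,257,146),upturned_cup=(301,212,286,195))
for c in P:bot.get_image(c)
ims={c:bot.get_image(c)[:,:,::-1].copy() for c in P}
for t,n in near.items():
    ms={}
    for c,nn in(("top",n[:2]),("side",n[2:])):
        m=mask(c,t,nn)
        if m is None:print(t,c,"none")
        else:ms[c]=m
    if not ms:continue
    h=np.mean(np.vstack(M[t])[:,2])
    q0=np.mean([unproj(c,nn,h)[:2] for c,nn in(("top",n[:2]),("side",n[2:]))],0)
    r=fit(t,ms,q0);each=[np.round(fit(t,{c:ms[c]},q0).x[:2],4).tolist() for c in ms] if t in("syrup_bottle","jam_jar","shaker") else ""
    print(t,np.round(r.x[:2],4),"yaw",round(np.degrees(r.x[2]),1),"cost",round(r.fun,3),each)
    for c in P:
        k=render(c,r.x,M[t]).astype(np.uint8);cs,_=cv2.findContours(k,0,2)
        ims[c]=ims[c]
        big=globals().setdefault("big"+c,cv2.resize(ims[c],None,fx=S,fy=S));cv2.drawContours(big,cs,-1,(255,255,0),2)
cv2.imwrite("pics/o_top.png",cv2.resize(bigtop[480:1320,520:1800],(800,525),interpolation=cv2.INTER_AREA))
cv2.imwrite("pics/o_side.png",cv2.resize(bigside[440:1660,640:1560],(452,600),interpolation=cv2.INTER_AREA))
E
time python3 m1.py
```

```text
syrup_bottle [ 0.6843 -0.055 ] yaw -3.5 cost 0.101 [[0.6843, -0.0547], [0.6842, -0.054]]
shaker [0.5759 0.0627] yaw 12.4 cost 0.14 [[0.5756, 0.0625], [0.577, 0.0608]]
jam_jar [0.6869 0.0517] yaw 4.3 cost 0.089 [[0.6856, 0.0518], [0.6869, 0.0529]]
sugar_carton [0.6891 0.1847] yaw 160.6 cost 0.083 
tea_tin [4.621e-01 4.000e-04] yaw 177.9 cost 0.104 
long_tray [ 0.4665 -0.2871] yaw 5.3 cost 0.054 
short_tray side none
short_tray [0.4848 0.3003] yaw 179.5 cost 0.065 
tamper [ 0.6853 -0.1836] yaw 3.1 cost 0.12 
upturned_cup side none
upturned_cup [ 0.5738 -0.0632] yaw 34.0 cost 0.175 
real	0m52.648s
user	0m41.925s
sys	0m2.279s
```

View pics/o_top.png

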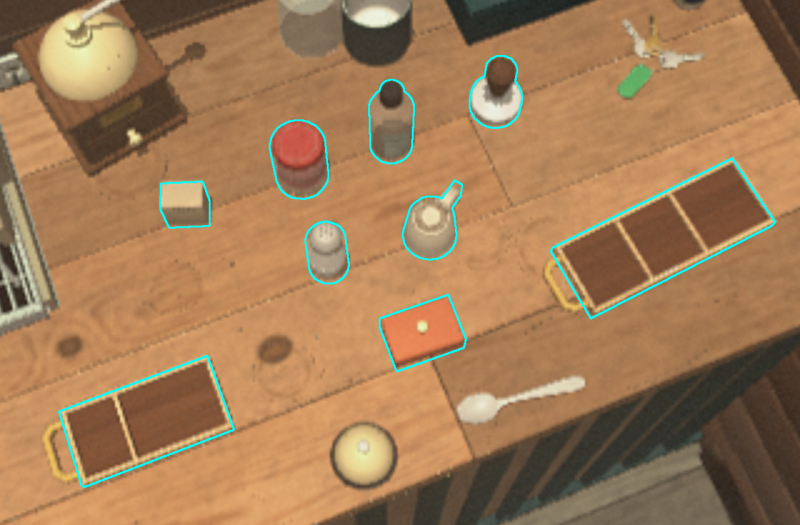

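View pics/o_side.png

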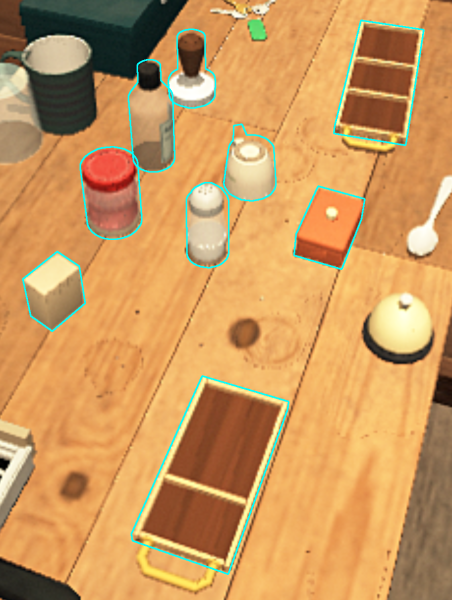

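The overlays match both views: both handles point to +y, and the positions agree to 1–2 mm. I'll take the carton first, gripped across its 45 mm, since the tool is already near that yaw.

```bash
python3 - <<'E'
from fit import *
for c,uv,z in(("top",(205,167),0),("top",(167,189),0),("top",(152,245),0.05),("side",(150,240),0),("side",(195,410),.1),("side",(155,290),.1)):print(c,uv,z,np.round(unproj(c,uv,z),3))
E
python3 -m handwheel '2 -2 0 0 0 0 8.5;4 -4 0 0 0 0 8.5;6 -6 0 0 0 0 8.5;8 -8 0 0 0 0 8.5;10 -10 0 0 0 0 8.5'
python3 -m handwheel '2 -2 0 0 0 0 8.5;4 -4 0 0 0 0 8.5;6 -6 0 0 0 0 8.5;8 -8 0 0 0 0 8.5;10 -10 0 0 0 0 8.5'
python3 -m handwheel '2 -2 0 0 0 0 8.5;4 -4 0 0 0 0 8.5;6 -6 0 0 0 0 8.5;8 -8 0 0 0 0 8.5;10 -10 0 0 0 0 8.5'
```

```text
top (205, 167) 0 [0.8   0.147 0.   ]
top (167, 189) 0 [0.776 0.268 0.   ]
top (152, 245) 0.05 [0.614 0.347 0.05 ]
side (150, 240) 0 [ 0.795  0.148 -0.   ]
side (195, 410) 0.1 [0.528 0.47  0.1  ]
side (155, 290) 0.1 [0.672 0.315 0.1  ]
time: 2.52
tool_pos: [0.2582, 0.5039, 0.2314]
tcp_rot: [0.127, 0.992, 0.0, 0.0]
force: [-0.3, 0.2, 0.4]
gripper_width: 0.996
finger_force: 0.0
time: 2.93
tool_pos: [0.3584, 0.4038, 0.2315]
tcp_rot: [0.127, 0.992, 0.0, 0.0]
force: [0.3, -0.1, 0.1]
gripper_width: 0.996
finger_force: 0.0
time: 3.35
tool_pos: [0.4584, 0.3037, 0.2315]
tcp_rot: [0.127, 0.992, 0.0, 0.0]
force: [-0.5, 0.2, -0.0]
gripper_width: 0.998
finger_force: 0.0
```

```bash
python3 -m handwheel '2.5 -1.3 0 0 0 -1 7;5 -2.6 0 0 0 -2 7;7.5 -3.9 0 0 0 -3 7;10 -5.2 0 0 0 -4 7;12.5 -6.5 0 0 0 -4.8 7'
python3 -m handwheel '2.2 -1.1 0 0 0 0 7;4.4 -2.2 0 0 0 0 7;6.6 -3.3 0 0 0 0 7;8.6 -4.3 0 0 0 0 7;10.6 -5.4 0 0 0 0 7'
python3 -m handwheel '0 0 -3 0 0 0 7;0 0 -6 0 0 0 7;0 0 -9 0 0 0 7;0 0 -12 0 0 0 7;0 0 -14 0 0 0 7'
python3 -m handwheel '0 0 -2 0 0 0 7;0 0 -4 0 0 0 7;0 0 -6 0 0 0 7;0 0 -7.9 0 0 0 7;0 0 -7.9 0 0 0 7'
python3 -m handwheel '0 0 0 0 0 0 3.5;0 0 0 0 0 0 3.5;0 0 0 0 0 0 3.5;0 0 0 0 0 0 3.5;0 0 0 0 0 0 3.5' 25
```

```text
time: 3.77
tool_pos: [0.5837, 0.239, 0.2314]
tcp_rot: [0.169, 0.986, 0.0, 0.0]
force: [-0.7, 0.4, -0.1]
gripper_width: 0.821
finger_force: 0.0
time: 4.18
tool_pos: [0.6896, 0.1852, 0.2312]
tcp_rot: [0.169, 0.986, 0.0, -0.0]
force: [0.4, -0.2, -0.9]
gripper_width: 0.822
finger_force: 0.0
time: 4.6
tool_pos: [0.6868, 0.1854, 0.0877]
tcp_rot: [0.169, 0.986, -0.001, -0.002]
force: [-1.0, -0.6, -0.4]
gripper_width: 0.82
finger_force: 0.0
time: 5.02
tool_pos: [0.6847, 0.1851, 0.0074]
tcp_rot: [0.169, 0.986, -0.001, -0.004]
force: [-0.6, -0.4, -0.9]
gripper_width: 0.82
finger_force: 0.0
time: 5.43
tool_pos: [0.6895, 0.186, 0.0138]
tcp_rot: [0.168, 0.986, 0.0, 0.001]
force: [0.4, -0.7, -0.7]
gripper_width: 0.526
finger_force: 27.7
```

```bash
python3 -m handwheel '0 0 1.5 0 0 0 3.5;0 0 4 0 0 0 3.5;0 0 7 0 0 0 3.5;0 0 10 0 0 0 3.5;0 0 12 0 0 0 3.5' 25
python3 -m handwheel '-2 0 0 0 0 -7 3.5;-4 0 0 0 0 -14 3.5;-6 0 0 0 0 -21 3.5;-8 0 0 0 0 -28 3.5;-10 0 0 0 0 -35 3.5'
python3 -m handwheel '-2 0 0 0 0 -7 3.5;-4 0 0 0 0 -14 3.5;-6 0 0 0 0 -21 3.5;-8 0 0 0 0 -28 3.5;-10.4 0 0 0 0 -35 3.5'
python3 -m handwheel '0 3 0 0 0 -1 3.5;0 6 0 0 0 -1 3.5;0 9 0 0 0 -1 3.5;0 12 0 0 0 -1 3.5;0 15 0 0 0 -1 3.5'
python3 -m handwheel '0 1.5 -2 0 0 0 3.5;0 1.5 -4 0 0 0 3.5;0 1.5 -6 0 0 0 3.5;0 1.5 -7 0 0 0 3.5;0 1.5 -8 0 0 0 3.5'
python3 -m handwheel '0 0 0 0 0 0 3.5;0 0 0 0 0 0 3.5;0 0 0 0 0 0 3.5;0 0 0 0 0 0 3.5'
python3 - <<'E'
from fit import *
a=[cv2.resize(bot.get_image(c)[:,:,::-1][y:y+h,x:x+w],(400,400)) for c,x,y,w,h in(("top",130,220,130,130),("side",180,270,150,150))]
cv2.imwrite("pics/p1.png",np.hstack(a))
E
```

```text
time: 5.85
tool_pos: [0.6901, 0.1861, 0.1364]
tcp_rot: [0.168, 0.986, 0.001, 0.002]
force: [0.3, 0.6, -0.3]
gripper_width: 0.523
finger_force: 27.7
time: 6.27
tool_pos: [0.5878, 0.1858, 0.1331]
tcp_rot: [0.46, 0.888, 0.0, 0.0]
force: [-0.1, -0.4, 0.4]
gripper_width: 0.524
finger_force: 27.7
time: 6.68
tool_pos: [0.4845, 0.1859, 0.1331]
tcp_rot: [0.706, 0.709, 0.001, 0.001]
force: [-0.2, -0.0, 0.1]
gripper_width: 0.525
finger_force: 27.7
time: 7.1
tool_pos: [0.4846, 0.3373, 0.1332]
tcp_rot: [0.71, 0.705, 0.001, 0.0]
force: [-0.5, -0.4, -0.8]
gripper_width: 0.522
finger_force: 27.7
time: 7.52
tool_pos: [0.4841, 0.3507, 0.0516]
tcp_rot: [0.71, 0.705, -0.0, -0.0]
force: [-0.3, 0.0, -0.8]
gripper_width: 0.525
finger_force: 27.7
time: 7.85
tool_pos: [0.4857, 0.3512, 0.0537]
tcp_rot: [0.71, 0.704, 0.001, 0.0]
force: [-0.9, -0.6, 0.0]
gripper_width: 0.522
finger_force: 27.7
```

View pics/p1.png

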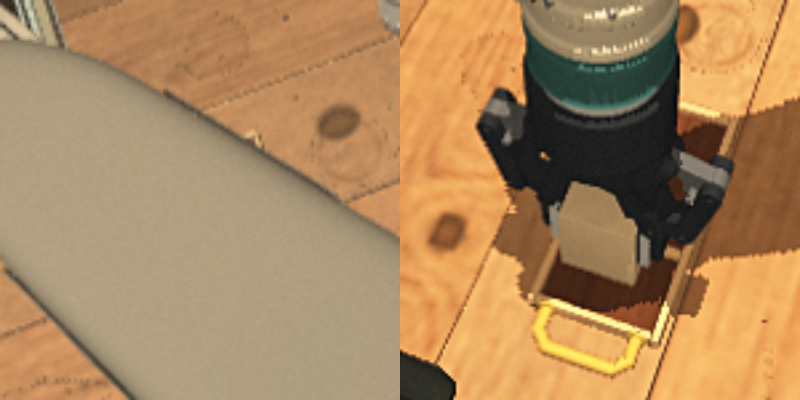

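The side view shows the carton held squarely over the end pocket by the handle. Lowering it.

```bash
python3 -m handwheel '0 0 -1 0 0 0 3.5;0 0 -2 0 0 0 3.5;0 0 -2.8 0 0 0 3.5;0 0 -3.3 0 0 0 3.5;0 0 -3.5 0 0 0 3.5'
python3 -m handwheel '0 0 0 0 0 0 3.5;0 0 0 0 0 0 3.5;0 0 0 0 0 0 3.5'
python3 -m handwheel '0 0 0 0 0 0 6;0 0 0 0 0 0 6;0 0 0 0 0 0 6;0 0 0 0 0 0 6'
python3 -m handwheel '0 0 2 0 0 0 6;0 0 5 0 0 0 6;0 0 8 0 0 0 6;0 0 11 0 0 0 6;0 0 14 0 0 0 7'
```

```text
time: 8.37
tool_pos: [0.4833, 0.3501, 0.0184]
tcp_rot: [0.71, 0.705, -0.002, -0.0]
force: [-10.3, -5.2, 29.1]
gripper_width: 0.528
finger_force: 30.8
time: 8.62
tool_pos: [0.4832, 0.3501, 0.0184]
tcp_rot: [0.71, 0.705, -0.001, -0.0]
force: [-5.8, -3.2, 14.8]
gripper_width: 0.523
finger_force: 29.3
time: 8.95
tool_pos: [0.4843, 0.3507, 0.0166]
tcp_rot: [0.71, 0.705, -0.0, -0.0]
force: [-0.3, -0.8, 0.1]
gripper_width: 0.7
finger_force: 0.0
time: 9.37
tool_pos: [0.4842, 0.3506, 0.158]
tcp_rot: [0.71, 0.705, -0.0, -0.0]
force: [0.2, -1.1, 0.0]
gripper_width: 0.809
finger_force: 0.0
```

```bash
python3 -m handwheel '0 -3.5 0 0 0 -0.5 7;-0.5 -7 0 0 0 -1 7;-1 -10.5 0 0 0 -1.5 7;-1.5 -14 0 0 0 -1.5 7;-2.2 -17.5 0 0 0 -1.5 7'
python3 -m handwheel '0 -3.5 0 0 0 0 7;0 -7 0 0 0 0 7;0 -10.5 0 0 0 0 7;0 -14 0 0 0 0 7;0 -17.5 0 0 0 0 7'
python3 -m handwheel '0 0 -3 0 0 0 7;0 0 -6 0 0 0 7;0 0 -9 0 0 0 7;0 0 -10 0 0 0 7;0 0 -10 0 0 0 7'
python3 - <<'E'
from fit import *
bot.get_image("side");im=bot.get_image("top")
m=mask("top","sugar_carton",None)
r=fit("sugar_carton",{"top":m},(.485,.351));print(r.x,r.fun)
print(bot.observe()["tool_pos"])
a=[cv2.resize(bot.get_image(c)[:,:,::-1][y:y+h,x:x+w],(400,400)) for c,x,y,w,h in(("top",130,220,130,130),("side",270,140,120,120))]
cv2.imwrite("pics/p2.png",np.hstack(a))
E
```

```text
time: 9.78
tool_pos: [0.4624, 0.1745, 0.1571]
tcp_rot: [0.719, 0.695, 0.0, 0.0]
force: [0.5, -0.2, 0.8]
gripper_width: 0.82
finger_force: 0.0
time: 10.2
tool_pos: [0.4622, -0.0008, 0.1571]
tcp_rot: [0.719, 0.695, 0.0, 0.0]
force: [1.2, -0.2, 0.0]
gripper_width: 0.818
finger_force: 0.0
time: 10.62
tool_pos: [0.4592, 0.0012, 0.0544]
tcp_rot: [0.719, 0.695, -0.002, -0.003]
force: [0.8, 0.1, -0.4]
gripper_width: 0.816
finger_force: 0.0
[0.4852203  0.35115129 1.57789466] 0.07307486153296405
[0.46387766 0.00083872 0.05854174]
```

View pics/p2.png

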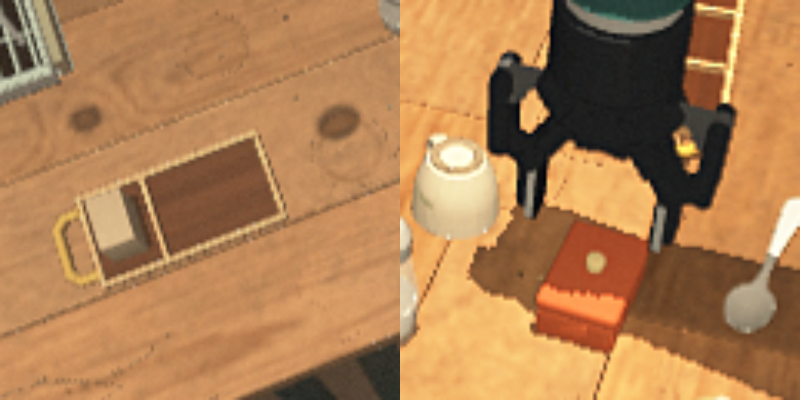

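The carton stands square in its pocket, and the fingers straddle the tin. Gripping it.

```bash
python3 -m handwheel '0 0 -1.5 0 0 0 7;0 0 -3 0 0 0 7;0 0 -4.2 0 0 0 7;0 0 -4.9 0 0 0 7;0 0 -4.9 0 0 0 7'
python3 -m handwheel '0 0 0 0 0 0 7;0 0 0 0 0 0 7;0 0 0 0 0 0 4;0 0 0 0 0 0 4;0 0 0 0 0 0 4' 35
python3 -m handwheel '0 0 0 0 0 0 4;0 0 0 0 0 0 4;0 0 0 0 0 0 4'
python3 -m handwheel '0 0 1.5 0 0 0 4;0 0 4 0 0 0 4;0 0 7 0 0 0 4;0 0 10 0 0 0 4;0 0 10 0 0 0 4'
python3 - <<'E'
from fit import *
cv2.imwrite("pics/p3.png",cv2.resize(bot.get_image("side")[:,:,::-1][110:260,250:400],(500,500)))
E
```

```text
time: 11.28
tool_pos: [0.4623, 0.001, 0.0081]
tcp_rot: [0.719, 0.695, -0.0, -0.0]
force: [-0.2, 0.7, -0.0]
gripper_width: 0.819
finger_force: 0.0
time: 11.7
tool_pos: [0.4634, 0.0007, 0.0093]
tcp_rot: [0.719, 0.695, 0.001, 0.001]
force: [-0.5, -0.2, 6.6]
gripper_width: 0.6
finger_force: 37.7
time: 11.95
tool_pos: [0.4634, 0.0007, 0.0093]
tcp_rot: [0.719, 0.695, 0.0, 0.001]
force: [-0.6, 0.8, 6.5]
gripper_width: 0.598
finger_force: 37.7
time: 12.37
tool_pos: [0.4672, 0.0002, 0.1139]
tcp_rot: [0.719, 0.695, 0.003, 0.004]
force: [1.8, -0.9, -0.6]
gripper_width: 0.603
finger_force: 37.2
```

View pics/p3.png

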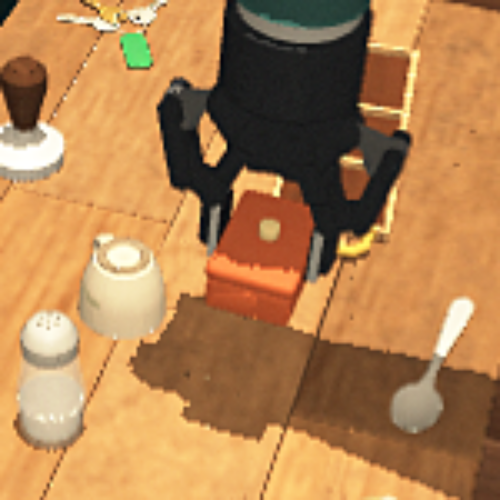

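```bash
python3 -m handwheel '0.5 2.5 0 0 0 0.5 4;1 5 0 0 0 1 4;1.5 8 0 0 0 1.4 4;2.1 11 0 0 0 1.4 4;2.1 14 0 0 0 1.4 4'
python3 -m handwheel '0 3 0 0 0 0 4;0 6 0 0 0 0 4;0 9 0 0 0 0 4;0 11.5 0 0 0 0 4;0 13.2 0 0 0 0 4'
python3 -m handwheel '0 0 -2 0 0 0 4;0 0 -4 0 0 0 4;0 0 -6 0 0 0 4;0 0 -7 0 0 0 4;0 0 -7 0 0 0 4'
python3 -m handwheel '0 0 0 0 0 0 4;0 0 0 0 0 0 4;0 0 0 0 0 0 4'
```

```text
time: 12.83
tool_pos: [0.4835, 0.1419, 0.1069]
tcp_rot: [0.71, 0.704, -0.0, -0.0]
force: [0.4, -0.0, -1.1]
gripper_width: 0.603
finger_force: 37.1
time: 13.25
tool_pos: [0.4822, 0.2747, 0.1065]
tcp_rot: [0.71, 0.705, -0.001, -0.001]
force: [0.2, 0.0, -1.2]
gripper_width: 0.604
finger_force: 37.1
time: 13.67
tool_pos: [0.4799, 0.2713, 0.0343]
tcp_rot: [0.71, 0.704, -0.004, -0.002]
force: [-0.4, -0.6, -2.0]
gripper_width: 0.597
finger_force: 37.1
time: 13.92
tool_pos: [0.4847, 0.2732, 0.0395]
tcp_rot: [0.71, 0.704, 0.001, 0.0]
force: [-0.1, -0.4, -0.4]
gripper_width: 0.6
finger_force: 37.1
```

Now at TCP 0.0395; it needs to get to about 0.0145.

```bash
python3 -m handwheel '0 0 -0.6 0 0 0 4;0 0 -1.2 0 0 0 4;0 0 -1.7 0 0 0 4;0 0 -2.1 0 0 0 4;0 0 -2.3 0 0 0 4'
python3 -m handwheel '0 0 0 0 0 0 4;0 0 -0.1 0 0 0 4;0 0 -0.2 0 0 0 4;0 0 -0.2 0 0 0 4'
```

```text
time: 14.33
tool_pos: [0.4828, 0.2725, 0.0144]
tcp_rot: [0.71, 0.704, -0.001, -0.0]
force: [-1.0, -0.1, 9.2]
gripper_width: 0.605
finger_force: 38.7
time: 14.67
tool_pos: [0.4836, 0.2729, 0.0144]
tcp_rot: [0.71, 0.704, 0.0, 0.0]
force: [-2.5, -1.2, 5.7]
gripper_width: 0.596
finger_force: 38.0
```

```bash
python3 -m handwheel '0 0 0 0 0 0 6.2;0 0 0 0 0 0 6.2;0 0 0 0 0 0 6.2;0 0 0 0 0 0 6.2'
python3 -m handwheel '0 0 2 0 0 0 6.2;0 0 5 0 0 0 6.2;0 0 8 0 0 0 6.2;0 0 11 0 0 0 6.2;0 0 14 0 0 0 7'
python3 -m handwheel '1 -2.2 0 0 0 0 7;2 -4.4 0 0 0 0 7;3 -6.6 0 0 0 0 7;4 -8.8 0 0 0 0 7;5 -11 0 0 0 0 7'
python3 -m handwheel '1 -2.2 0 0 0 0 7;2 -4.4 0 0 0 0 7;3 -6.6 0 0 0 0 7;4.2 -8.8 0 0 0 0 7;4.2 -10 0 0 0 0 7'
python3 - <<'E'
from fit import *
bot.get_image("side");bot.get_image("top")
m=mask("top","tea_tin",None)
r=fit("tea_tin",{"top":m},(.485,.273));print(r.x,r.fun)
m=mask("side","shaker",(265,223))
if m is not None:r=fit("shaker",{"side":m},(.576,.0625));print(r.x,r.fun)
print(bot.observe()["tool_pos"])
E
```

```text
time: 15.0
tool_pos: [0.4837, 0.2729, 0.0133]
tcp_rot: [0.71, 0.704, 0.0, 0.0]
force: [0.3, 1.2, 0.5]
gripper_width: 0.722
finger_force: 0.0
time: 15.42
tool_pos: [0.4832, 0.2727, 0.1544]
tcp_rot: [0.71, 0.704, -0.0, -0.0]
force: [0.3, 0.1, 0.4]
gripper_width: 0.817
finger_force: 0.0
time: 15.83
tool_pos: [0.5339, 0.1619, 0.1534]
tcp_rot: [0.71, 0.704, 0.0, 0.0]
force: [-0.4, -0.3, 0.2]
gripper_width: 0.819
finger_force: 0.0
time: 16.25
tool_pos: [0.5778, 0.0605, 0.1534]
tcp_rot: [0.711, 0.703, 0.001, 0.001]
force: [0.6, -1.4, -0.3]
gripper_width: 0.818
finger_force: 0.0
[0.48672924 0.27331575 0.02940572] 0.10690947111614535
[0.575736   0.0634553  0.09356117] 0.1304379939434227
[0.5748316  0.06305478 0.15299419]
```

```bash
python3 -m handwheel '0 0 -3 0 0 0 7.5;0 0 -6 0 0 0 7.5;0 0 -8 0 0 0 7.5;0 0 -10 0 0 0 7.5;0 0 -11 0 0 0 7.5'
python3 -m handwheel '0 0 -1 0 0 0 7.5;0 0 -1.8 0 0 0 7.5;0 0 -1.8 0 0 0 7.5;0 0 -1.8 0 0 0 7.5'
python3 -m handwheel '0 0 0 0 0 0 3;0 0 0 0 0 0 3;0 0 0 0 0 0 3;0 0 0 0 0 0 3;0 0 0 0 0 0 3' 25
python3 -m handwheel '0 0 0 0 0 0 3;0 0 0 0 0 0 3;0 0 0 0 0 0 3'
```

```text
time: 16.87
tool_pos: [0.5727, 0.0642, 0.0406]
tcp_rot: [0.71, 0.705, -0.002, -0.002]
force: [-0.6, -0.5, -0.7]
gripper_width: 0.879
finger_force: 0.0
time: 17.2
tool_pos: [0.5758, 0.0631, 0.0257]
tcp_rot: [0.71, 0.704, 0.0, 0.0]
force: [-0.6, -0.5, -0.0]
gripper_width: 0.873
finger_force: 0.0
time: 17.62
tool_pos: [0.5764, 0.0628, 0.0267]
tcp_rot: [0.71, 0.704, 0.001, 0.001]
force: [-1.3, -0.3, 5.6]
gripper_width: 0.482
finger_force: 25.0
time: 17.87
tool_pos: [0.5764, 0.0628, 0.0266]
tcp_rot: [0.71, 0.704, 0.001, 0.001]
force: [-0.6, -0.4, 6.2]
gripper_width: 0.481
finger_force: 24.9
```

```bash
python3 -m handwheel '0 0 1.5 0 0 0 3;0 0 4 0 0 0 3;0 0 7 0 0 0 3;0 0 9 0 0 0 3;0 0 10 0 0 0 3'
python3 -m handwheel '-1 -2.5 0 0 0 1.5 3;-2 -5.5 0 0 0 3 3;-3 -8.5 0 0 0 4.5 3;-4 -11.5 0 0 0 5.8 3;-5 -14.5 0 0 0 5.8 3'
python3 -m handwheel '-1 -3 0 0 0 0 3;-2 -6 0 0 0 0 3;-3.5 -9 0 0 0 0 3;-4.5 -12 0 0 0 0 3;-5.5 -15 0 0 0 0 3'
python3 -m handwheel '-0.5 -2 0 0 0 0 3;-0.5 -4 0 0 0 0 3;-0.5 -5 0 0 0 0 3;-0.5 -5 0 0 0 0 3;-0.5 -5 0 0 0 0 3'
python3 -m handwheel '0 0 -2 0 0 0 3;0 0 -4 0 0 0 3;0 0 -5 0 0 0 3;0 0 -6 0 0 0 3;0 0 -6.5 0 0 0 3'
python3 -m handwheel '0 0 0 0 0 0 3;0 0 0 0 0 0 3;0 0 0 0 0 0 3'
python3 - <<'E'
from fit import *
bot.get_image("side")
m=mask("side","shaker",None)
print(bot.observe()["tool_pos"])
cv2.imwrite("pics/p4.png",cv2.resize(bot.get_image("side")[:,:,::-1][60:220,290:450],(500,500)))
E
```

```text
time: 18.28
tool_pos: [0.5776, 0.0628, 0.1286]
tcp_rot: [0.71, 0.704, 0.002, 0.002]
force: [0.4, 0.1, -1.2]
gripper_width: 0.476
finger_force: 25.7
time: 18.7
tool_pos: [0.5242, -0.0831, 0.1245]
tcp_rot: [0.673, 0.739, -0.0, -0.001]
force: [-0.0, -0.0, -1.8]
gripper_width: 0.477
finger_force: 25.7
time: 19.12
tool_pos: [0.469, -0.2331, 0.1244]
tcp_rot: [0.674, 0.739, -0.0, -0.001]
force: [0.2, 0.0, -1.6]
gripper_width: 0.477
finger_force: 25.7
time: 19.53
tool_pos: [0.4652, -0.2817, 0.1247]
tcp_rot: [0.674, 0.739, 0.0, -0.001]
force: [0.4, -0.6, -1.4]
gripper_width: 0.481
finger_force: 25.7
time: 19.95
tool_pos: [0.4649, -0.2806, 0.0588]
tcp_rot: [0.673, 0.739, -0.0, -0.001]
force: [-0.1, 0.9, -1.5]
gripper_width: 0.481
finger_force: 25.7
time: 20.2
tool_pos: [0.4663, -0.2826, 0.0612]
tcp_rot: [0.674, 0.739, 0.0, 0.001]
force: [0.3, -0.6, -1.4]
gripper_width: 0.48
finger_force: 25.7
[ 0.46630562 -0.28272544  0.06129642]
```

View pics/p4.png

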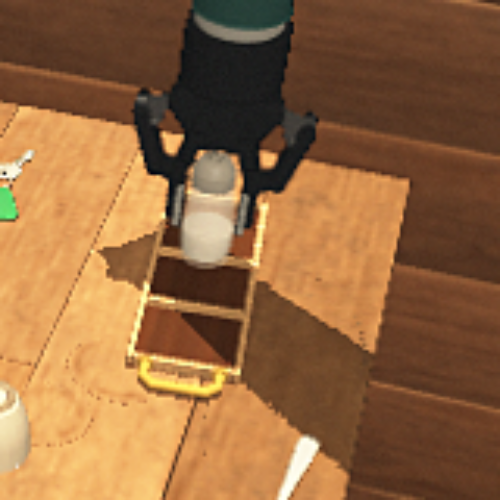

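The shaker hangs upright in the side view, and its elevation explains why it looks offset from the middle pocket. Lowering it.

```bash
python3 -m handwheel '0 0 -0.8 0 0 0 3;0 0 -1.6 0 0 0 3;0 0 -2.2 0 0 0 3;0 0 -2.7 0 0 0 3;0 0 -2.9 0 0 0 3'
python3 -m handwheel '0 0 0 0 0 0 3;0 0 -0.1 0 0 0 3;0 0 -0.1 0 0 0 3'
```

```text
time: 20.77
tool_pos: [0.4649, -0.2817, 0.0315]
tcp_rot: [0.674, 0.739, -0.0, -0.001]
force: [-6.3, 4.8, 21.2]
gripper_width: 0.48
finger_force: 27.6
time: 21.02
tool_pos: [0.4649, -0.2817, 0.0316]
tcp_rot: [0.674, 0.739, -0.0, -0.001]
force: [-5.0, 3.6, 13.1]
gripper_width: 0.483
finger_force: 27.0
```

```bash
python3 -m handwheel '0 0 0 0 0 0 6.5;0 0 0 0 0 0 6.5;0 0 0 0 0 0 6.5;0 0 0 0 0 0 6.5;0 0 0 0 0 0 6.5'
python3 -m handwheel '0 0 2 0 0 0 6.5;0 0 5 0 0 0 6.5;0 0 8 0 0 0 6.5;0 0 11 0 0 0 6.5;0 0 14 0 0 0 7.5'
python3 -m handwheel '1 1 3 0 0 0 7.5;3 3 4 0 0 0 7.5;5.5 5.5 4 0 0 0 7.5;8 8 4 0 0 0 7.5;10.5 10.5 4 0 0 0 7.5'
python3 -m handwheel '2.5 2.5 0 0 0 0 7.5;5 5 0 0 0 0 7.5;7.5 7.5 0 0 0 0 7.5;9.5 10 0 0 0 0 7.5;11.3 12.2 0 0 0 0 7.5'
python3 -m handwheel '0 0 0 0 0 0 7.5;0 0 0 0 0 0 7.5;0 0 0 0 0 0 7.5;0 0 0 0 0 0 7.5'
python3 - <<'E'
from fit import *
bot.get_image("side");bot.get_image("top")
for c,t,n,q in(("side","shaker",None,(.466,-.282)),("top","shaker",None,(.466,-.282)),("side","syrup_bottle",(238,168),(.684,-.054))):
    m=mask(c,t,n)
    if m is not None:r=fit(t,{c:m},q);print(t,c,r.x,r.fun)
print(bot.observe()["tool_pos"])
cv2.imwrite("pics/p5.png",np.hstack([cv2.resize(bot.get_image(c)[:,:,::-1][y:y+h,x:x+w],(400,400)) for c,x,y,w,h in(("side",200,50,200,200),("top",340,160,110,110))]))
E
```

```text
time: 21.43
tool_pos: [0.4654, -0.2821, 0.0299]
tcp_rot: [0.674, 0.739, -0.0, -0.0]
force: [-0.1, 0.5, 0.5]
gripper_width: 0.761
finger_force: 0.0
time: 21.85
tool_pos: [0.4652, -0.282, 0.1713]
tcp_rot: [0.674, 0.739, -0.0, -0.0]
force: [0.4, -0.6, -0.3]
gripper_width: 0.869
finger_force: 0.0
time: 22.27
tool_pos: [0.5716, -0.1763, 0.2108]
tcp_rot: [0.674, 0.739, 0.0, 0.001]
force: [0.2, -0.0, -1.3]
gripper_width: 0.879
finger_force: 0.0
time: 22.68
tool_pos: [0.6847, -0.0533, 0.2097]
tcp_rot: [0.673, 0.739, 0.0, -0.0]
force: [0.2, -0.2, -0.3]
gripper_width: 0.877
finger_force: 0.0
time: 23.02
tool_pos: [0.6828, -0.056, 0.21]
tcp_rot: [0.674, 0.739, -0.0, -0.0]
force: [0.5, -0.1, -0.3]
gripper_width: 0.882
finger_force: 0.0
shaker side [ 0.46526702 -0.28960405  0.03097825] 0.16952767902488575
syrup_bottle side [ 0.68343325 -0.05314751  0.04733886] 0.081047168197114
[ 0.68312277 -0.05600695  0.21052097]
```

View pics/p5.png

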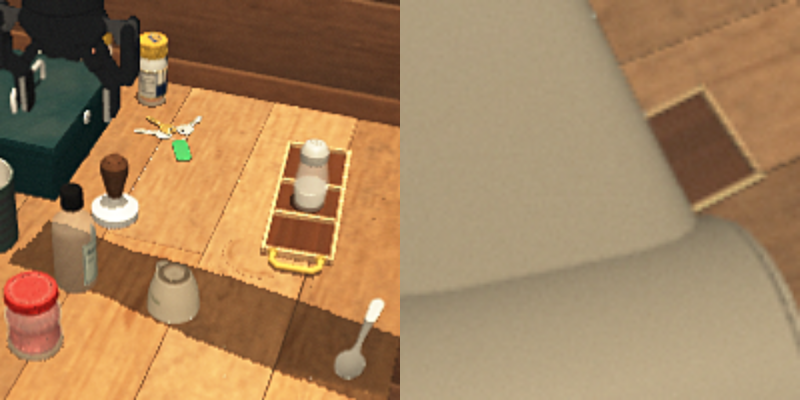

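The shaker stands upright in the middle pocket, and the gripper is above the bottle. Descending on it.

```bash
python3 -m handwheel '0.1 0.15 -3 0 0 0 7.5;0.1 0.15 -6 0 0 0 7.5;0.1 0.15 -8 0 0 0 7.5;0.1 0.15 -10 0 0 0 7.5;0.1 0.15 -11.5 0 0 0 7.5'
python3 -m handwheel '0 0 -1.2 0 0 0 7.5;0 0 -2.2 0 0 0 7.5;0 0 -3.1 0 0 0 7.5;0 0 -3.1 0 0 0 7.5;0 0 -3.1 0 0 0 7.5'
python3 -m handwheel '0 0 0 0 0 0 3.5;0 0 0 0 0 0 3.5;0 0 0 0 0 0 3.5;0 0 0 0 0 0 3.5;0 0 0 0 0 0 3.5' 50
python3 -m handwheel '0 0 0 0 0 0 3.5;0 0 0 0 0 0 3.5;0 0 0 0 0 0 3.5'
python3 -m handwheel '0 0 1 0 0 0 3.5;0 0 2.5 0 0 0 3.5;0 0 4 0 0 0 3.5;0 0 4 0 0 0 3.5;0 0 4 0 0 0 3.5'
python3 - <<'E'
from fit import *
cv2.imwrite("pics/p6.png",cv2.resize(bot.get_image("side")[:,:,::-1][80:240,170:330],(450,450)))
E
```

```text
time: 23.78
tool_pos: [0.6833, -0.0537, 0.0931]
tcp_rot: [0.674, 0.739, -0.001, -0.001]
force: [-0.2, -0.1, 0.2]
gripper_width: 0.879
finger_force: 0.0
time: 24.2
tool_pos: [0.6845, -0.0537, 0.0643]
tcp_rot: [0.674, 0.739, -0.0, -0.0]
force: [-0.1, -0.0, -0.2]
gripper_width: 0.881
finger_force: 0.0
time: 24.62
tool_pos: [0.6854, -0.0539, 0.0661]
tcp_rot: [0.674, 0.739, 0.001, 0.001]
force: [-1.4, 0.7, 5.1]
gripper_width: 0.534
finger_force: 51.4
time: 24.87
tool_pos: [0.6854, -0.0539, 0.0661]
tcp_rot: [0.674, 0.739, 0.001, 0.001]
force: [-2.2, -0.2, 6.2]
gripper_width: 0.526
finger_force: 51.4
time: 25.28
tool_pos: [0.6853, -0.0538, 0.1051]
tcp_rot: [0.674, 0.739, 0.001, 0.001]
force: [-0.5, 0.0, -2.3]
gripper_width: 0.53
finger_force: 52.1
```

View pics/p6.png

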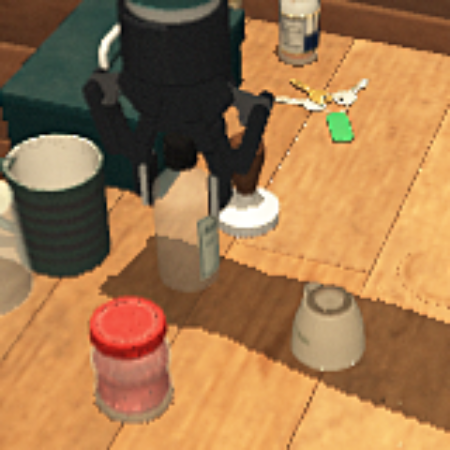

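The bottle is held upright, clear of the surface. Carrying it to the pocket at the handle end.

```bash
python3 -m handwheel '0 0 1.5 0 0 0 3.5;-1 -0.7 3 0 0 0 3.5;-3 -2 4 0 0 0 3.5;-5 -3.5 4 0 0 0 3.5;-7 -4.9 4 0 0 0 3.5'
python3 -m handwheel '-2 -1.4 0 0 0 0 3.5;-4 -2.8 0 0 0 0 3.5;-6 -4.2 0 0 0 0 3.5;-8 -5.6 0 0 0 0 3.5;-10 -7 0 0 0 0 3.5'
python3 -m handwheel '-2 -1.4 0 0 0 0 3.5;-4 -2.8 0 0 0 0 3.5;-5 -3.5 0 0 0 0 3.5;-5.6 -3.8 0 0 0 0 3.5;-5.6 -3.8 0 0 0 0 3.5'
python3 -m handwheel '0 0 0 0 0 0 3.5;0 0 -1.5 0 0 0 3.5;0 0 -3 0 0 0 3.5;0 0 -4 0 0 0 3.5;0 0 -4.5 0 0 0 3.5'
python3 -m handwheel '0 0 0 0 0 0 3.5;0 0 0 0 0 0 3.5;0 0 0 0 0 0 3.5'
python3 - <<'E'
from fit import *
print(bot.observe()["tool_pos"])
cv2.imwrite("pics/p7.png",cv2.resize(bot.get_image("side")[:,:,::-1][60:220,290:450],(450,450)))
E
```

```text
time: 25.75
tool_pos: [0.6136, -0.103, 0.1436]
tcp_rot: [0.673, 0.739, -0.0, -0.0]
force: [-0.6, -0.6, -3.9]
gripper_width: 0.533
finger_force: 52.2
time: 26.17
tool_pos: [0.5123, -0.1726, 0.1427]
tcp_rot: [0.674, 0.739, -0.0, -0.001]
force: [0.9, 0.5, -3.2]
gripper_width: 0.533
finger_force: 52.2
time: 26.58
tool_pos: [0.4572, -0.2106, 0.1435]
tcp_rot: [0.674, 0.739, -0.0, -0.001]
force: [0.3, 0.2, -2.6]
gripper_width: 0.535
finger_force: 52.2
time: 27.0
tool_pos: [0.4584, -0.2095, 0.0977]
tcp_rot: [0.673, 0.74, -0.0, -0.001]
force: [-0.7, -0.5, -3.0]
gripper_width: 0.527
finger_force: 52.2
time: 27.25
tool_pos: [0.4594, -0.2109, 0.1]
tcp_rot: [0.674, 0.739, 0.0, 0.001]
force: [0.4, -0.3, -2.4]
gripper_width: 0.529
finger_force: 52.2
[ 0.45939147 -0.21088841  0.09997265]
```

View pics/p7.png

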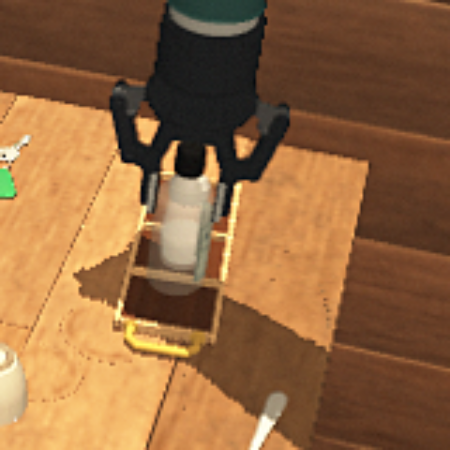

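The bottle hangs upright over the handle-end pocket. Lowering it.

```bash
python3 -m handwheel '0 0 -0.8 0 0 0 3.5;0 0 -1.5 0 0 0 3.5;0 0 -2.1 0 0 0 3.5;0 0 -2.6 0 0 0 3.5;0 0 -2.8 0 0 0 3.5'
python3 -m handwheel '0 0 0 0 0 0 3.5;0 0 -0.1 0 0 0 3.5;0 0 -0.1 0 0 0 3.5'
```

```text
time: 27.72
tool_pos: [0.4579, -0.2106, 0.071]
tcp_rot: [0.674, 0.739, -0.0, -0.001]
force: [-5.0, 1.4, 13.6]
gripper_width: 0.532
finger_force: 53.9
time: 27.97
tool_pos: [0.4581, -0.2108, 0.0712]
tcp_rot: [0.674, 0.739, -0.001, -0.0]
force: [-3.5, 1.4, 7.3]
gripper_width: 0.531
finger_force: 53.2
```

```bash
python3 -m handwheel '0 0 0 0 0 0 7;0 0 0 0 0 0 7;0 0 0 0 0 0 7;0 0 0 0 0 0 7;0 0 0 0 0 0 7'
python3 -m handwheel '0 0 2 0 0 0 7;0 0 5 0 0 0 7;0 0 8 0 0 0 7;0 0 11 0 0 0 7;0 0 14 0 0 0 8.5'
python3 -m handwheel '2 2.3 0 0 0 0 8.5;4.4 5 0 0 0 0 8.5;6.8 7.7 0 0 0 0 8.5;9.2 10.4 0 0 0 0 8.5;11.6 13.1 0 0 0 0 8.5'
python3 -m handwheel '2.4 2.7 0 0 0 0 8.5;4.8 5.4 0 0 0 0 8.5;7.2 8.1 0 0 0 0 8.5;9.4 10.8 0 0 0 0 8.5;11.3 13.2 0 0 0 0 8.5'
python3 -m handwheel '0 0 -1 0 0 0 8.5;0 0 -3 0 0 0 8.5;0 0 -5 0 0 0 8.5;0 0 -6 0 0 0 8.5;0 0 -6 0 0 0 8.5'
python3 - <<'E'
from fit import *
bot.get_image("side");bot.get_image("top")
for c,t,n,q in(("side","syrup_bottle",None,(.459,-.21)),("side","shaker",None,(.466,-.282)),("side","jam_jar",(216,207),(.687,.052))):
    m=mask(c,t,n)
    if m is not None:r=fit(t,{c:m},q);print(t,c,r.x,r.fun)
print(bot.observe()["tool_pos"])
cv2.imwrite("pics/p8.png",np.hstack([cv2.resize(bot.get_image(c)[:,:,::-1][y:y+h,x:x+w],(400,400)) for c,x,y,w,h in(("side",290,80,120,120),("side",150,110,140,140))]))
E
```

```text
time: 28.38
tool_pos: [0.4588, -0.2108, 0.0703]
tcp_rot: [0.674, 0.739, 0.0, 0.0]
force: [0.6, -0.6, -0.5]
gripper_width: 0.819
finger_force: 0.0
time: 28.8
tool_pos: [0.4583, -0.2105, 0.2116]
tcp_rot: [0.674, 0.739, 0.0, -0.0]
force: [0.4, -0.6, -0.7]
gripper_width: 0.938
finger_force: 0.0
time: 29.22
tool_pos: [0.5755, -0.0784, 0.2104]
tcp_rot: [0.674, 0.739, 0.0, 0.0]
force: [0.6, -1.2, 0.1]
gripper_width: 0.994
finger_force: 0.0
time: 29.63
tool_pos: [0.6889, 0.0543, 0.2099]
tcp_rot: [0.673, 0.739, 0.0, -0.0]
force: [0.2, -0.4, -0.1]
gripper_width: 0.998
finger_force: 0.0
time: 30.05
tool_pos: [0.6847, 0.052, 0.1464]
tcp_rot: [0.674, 0.739, -0.002, -0.003]
force: [-0.1, 0.2, -0.4]
gripper_width: 0.993
finger_force: 0.0
syrup_bottle side [ 0.45708691 -0.21286117  0.14490848] 0.08537417074834153
shaker side [ 0.47125174 -0.30353034  0.0700289 ] 0.8928497836389861
jam_jar side [0.68799098 0.05107649 0.12447542] 0.090157738245225
[0.68861792 0.0519822  0.15211411]
```

View pics/p8.png

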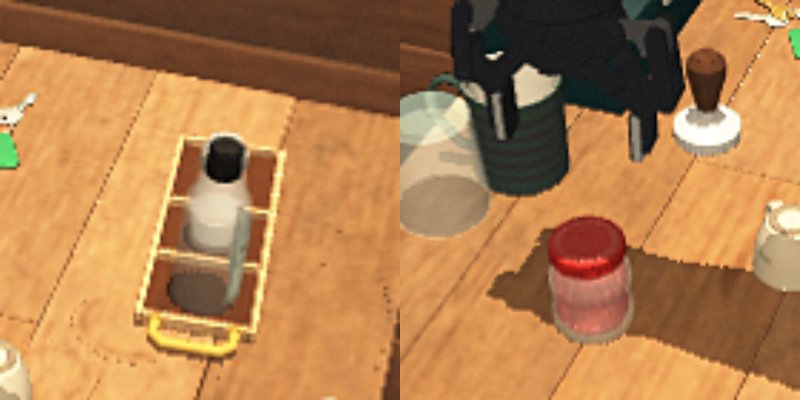

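The bottle stands in its pocket. The tumbler and mug are close behind the jar, so I'll check that gap before going down.

```bash
python3 - <<'E'
from fit import *
# glass base near edges: top crop/2.5+offset ; side crop at 140/400 + (150,110)
for n,c,uv in(("glass","top",(130+310/2.5,120+56/2.5)),("glass","side",(150+430*.35-400*.35,110+237*.35)),("mug","top",(130+380/2.5,120+64/2.5)),("mug","side",(150+130*.35,110+192*.35))):
    print(n,c,np.round(unproj(c,uv,0),3))
for z in (.09,): print(np.round(unproj("side",(150+15*.35,110+150*.35),z),3), np.round(unproj("side",(150+115*.35,110+110*.35),z),3))
E
```

```text
glass top [ 0.822 -0.011  0.   ]
glass side [0.845 0.014 0.   ]
mug top [ 0.781 -0.082  0.   ]
mug side [ 0.794 -0.062  0.   ]
[0.841 0.016 0.09 ] [ 0.792 -0.054  0.09 ]
```

Nothing stands within reach of the fingers at y≈0.05. Descending on the jar.

```bash
python3 -m handwheel '0 0 -2 0 0 0 8.5;0 0 -4 0 0 0 8.5;0 0 -6 0 0 0 8.5;0 0 -8 0 0 0 8.5;0 0 -9.5 0 0 0 8.5'
python3 -m handwheel '0 0 -1 0 0 0 8.5;0 0 -2 0 0 0 8.5;0 0 -2.7 0 0 0 8.5;0 0 -2.7 0 0 0 8.5;0 0 -2.7 0 0 0 8.5'
python3 -m handwheel '0 0 0 0 0 0 5;0 0 0 0 0 0 5;0 0 0 0 0 0 5;0 0 0 0 0 0 5;0 0 0 0 0 0 5' 45
python3 -m handwheel '0 0 0 0 0 0 5;0 0 0 0 0 0 5;0 0 0 0 0 0 5'
python3 -m handwheel '0 0 1.5 0 0 0 5;0 0 4 0 0 0 5;0 0 7 0 0 0 5;0 0 10 0 0 0 5;0 0 13 0 0 0 5'
python3 -m handwheel '0 0 1.5 0 0 0 5;0 0 1.5 0 0 0 5;0 0 1.5 0 0 0 5;0 0 1.5 0 0 0 5'
```

```text
time: 30.82
tool_pos: [0.6873, 0.0522, 0.0545]
tcp_rot: [0.674, 0.739, -0.0, -0.0]
force: [-0.1, 0.4, -1.3]
gripper_width: 0.997
finger_force: 0.0
time: 31.23
tool_pos: [0.6878, 0.0523, 0.0286]
tcp_rot: [0.674, 0.739, 0.0, 0.0]
force: [0.2, -0.2, -0.0]
gripper_width: 1.0
finger_force: 0.0
time: 31.65
tool_pos: [0.6884, 0.0523, 0.03]
tcp_rot: [0.674, 0.739, 0.001, 0.001]
force: [-2.5, 0.7, 5.8]
gripper_width: 0.67
finger_force: 48.1
time: 31.9
tool_pos: [0.6884, 0.0523, 0.0301]
tcp_rot: [0.674, 0.739, 0.001, 0.001]
force: [-1.5, -0.7, 6.7]
gripper_width: 0.672
finger_force: 48.1
time: 32.32
tool_pos: [0.6866, 0.0524, 0.1585]
tcp_rot: [0.674, 0.739, -0.001, -0.001]
force: [0.8, 0.0, -2.6]
gripper_width: 0.673
finger_force: 49.3
time: 32.65
tool_pos: [0.6861, 0.0523, 0.1711]
tcp_rot: [0.674, 0.739, -0.001, -0.001]
force: [0.5, 0.1, -3.1]
gripper_width: 0.673
finger_force: 49.3
```

```bash
python3 -m handwheel '-0.5 -2 0 0 0 0 5;-1 -5 0 0 0 0 5;-1.6 -8 0 0 0 0 5;-2.3 -11 0 0 0 0 5;-3 -14 0 0 0 0 5'
python3 -m handwheel '-0.7 -3 0 0 0 0 5;-1.4 -6 0 0 0 0 5;-2.1 -9 0 0 0 0 5;-2.8 -12 0 0 0 0 5;-3.5 -15 0 0 0 0 5'
python3 -m handwheel '-1 -3 0 0 0 0 5;-2.5 -6 0 0 0 0 5;-4 -9 0 0 0 0 5;-5.5 -11 0 0 0 0 5;-7.5 -12.1 0 0 0 0 5'
python3 -m handwheel '-2 0 0 0 0 0 5;-4 0 0 0 0 0 5;-6 0 0 0 0 0 5;-7.4 0 0 0 0 0 5;-7.4 0 0 0 0 0 5'
python3 -m handwheel '0 0 0 0 0 0 5;0 0 -2 0 0 0 5;0 0 -4 0 0 0 5;0 0 -6 0 0 0 5;0 0 -8 0 0 0 5'
python3 -m handwheel '0 0 -1 0 0 0 5;0 0 -1 0 0 0 5;0 0 -1 0 0 0 5;0 0 -1 0 0 0 5'
python3 - <<'E'
from fit import *
print(bot.observe()["tool_pos"])
cv2.imwrite("pics/p9.png",np.hstack([cv2.resize(bot.get_image(c)[:,:,::-1][y:y+h,x:x+w],(400,400)) for c,x,y,w,h in(("side",290,60,140,140),("top",330,130,130,130))]))
E
```

```text
time: 33.07
tool_pos: [0.6552, -0.0883, 0.1699]
tcp_rot: [0.673, 0.739, -0.001, -0.002]
force: [0.5, -0.3, -3.4]
gripper_width: 0.671
finger_force: 49.3
time: 33.48
tool_pos: [0.6202, -0.2382, 0.1699]
tcp_rot: [0.674, 0.739, -0.001, -0.003]
force: [-0.4, -0.2, -2.8]
gripper_width: 0.669
finger_force: 49.3
time: 33.9
tool_pos: [0.5459, -0.3607, 0.17]
tcp_rot: [0.674, 0.738, -0.0, -0.002]
force: [0.8, -0.1, -2.6]
gripper_width: 0.669
finger_force: 49.3
time: 34.32
tool_pos: [0.4691, -0.3568, 0.17]
tcp_rot: [0.674, 0.738, -0.0, -0.004]
force: [-0.2, 0.4, -2.6]
gripper_width: 0.674
finger_force: 49.3
time: 34.73
tool_pos: [0.4743, -0.3583, 0.0915]
tcp_rot: [0.673, 0.739, 0.0, -0.0]
force: [-0.3, -0.6, -2.7]
gripper_width: 0.67
finger_force: 49.3
time: 35.07
tool_pos: [0.4746, -0.3593, 0.0842]
tcp_rot: [0.674, 0.739, 0.0, 0.001]
force: [0.5, -0.5, -2.6]
gripper_width: 0.676
finger_force: 49.3
[ 0.47461193 -0.35931168  0.08419867]
```

View pics/p9.png

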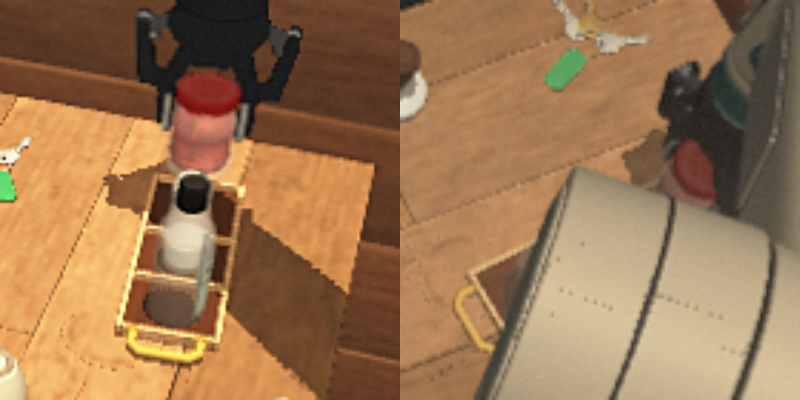

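The jar hangs upright above the far pocket, with the bottle undisturbed. Lowering it.

```bash
python3 -m handwheel '-0.1 0 -1 0 0 0 5;-0.1 0 -2 0 0 0 5;-0.1 0 -3 0 0 0 5;-0.1 0 -3.7 0 0 0 5;-0.1 0 -4.2 0 0 0 5'
python3 -m handwheel '0 0 -0.3 0 0 0 5;0 0 -0.5 0 0 0 5;0 0 -0.7 0 0 0 5;0 0 -0.7 0 0 0 5;0 0 -0.7 0 0 0 5'
```

```text
time: 35.58
tool_pos: [0.4715, -0.3577, 0.0394]
tcp_rot: [0.674, 0.739, 0.0, -0.001]
force: [-0.1, 0.4, -2.6]
gripper_width: 0.671
finger_force: 49.3
time: 36.0
tool_pos: [0.4724, -0.3586, 0.0352]
tcp_rot: [0.674, 0.739, -0.0, -0.0]
force: [-2.3, 3.1, 3.8]
gripper_width: 0.674
finger_force: 49.9
```

Seated. Releasing, lifting clear and moving the arm away for a last look.

```bash
python3 -m handwheel '0 0 0 0 0 0 8;0 0 0 0 0 0 8;0 0 0 0 0 0 8;0 0 0 0 0 0 8;0 0 0 0 0 0 8'
python3 -m handwheel '0 0 2 0 0 0 8;0 0 5 0 0 0 8;0 0 8 0 0 0 8;0 0 12 0 0 0 8;0 0 16 0 0 0 8'
python3 -m handwheel '3 0 1 0 0 0 8;6 0 2 0 0 0 8;9 0 3 0 0 0 8;12 0 4 0 0 0 8;15 0 4 0 0 0 8'
python3 -m handwheel '0 4 0 0 0 0 8;0 8 0 0 0 0 8;0 12 0 0 0 0 8;0 16 0 0 0 0 8;0 20 0 0 0 0 8'
python3 -m handwheel '0 4 0 0 0 0 8;0 8 0 0 0 0 8;0 12 0 0 0 0 8;0 16 0 0 0 0 8;0 20 0 0 0 0 8'
python3 -m handwheel '0 0 0 0 0 0 8;0 0 0 0 0 0 8;0 0 0 0 0 0 8'
python3 - <<'E'
from fit import *
bot.get_image("side");bot.get_image("top")
for c,t,n,q in(("side","syrup_bottle",None,(.459,-.21)),("side","jam_jar",None,(.473,-.359)),("top","jam_jar",None,(.473,-.359)),("top","syrup_bottle",None,(.459,-.21)),("top","shaker",None,(.466,-.282))):
    m=mask(c,t,n)
    if m is not None:
        M[t]=[X+[0,0,.005] for X in M[t]];r=fit(t,{c:m},q);M[t]=[X-[0,0,.005] for X in M[t]];print(t,c,r.x[:2],r.fun)
cv2.imwrite("pics/p10.png",np.hstack([cv2.resize(bot.get_image(c)[:,:,::-1][y:y+h,x:x+w],(400,400)) for c,x,y,w,h in(("side",240,80,140,140),("top",310,130,140,140))]))
E
```

```text
time: 36.42
tool_pos: [0.4728, -0.359, 0.0344]
tcp_rot: [0.674, 0.739, 0.0, 0.0]
force: [0.2, -0.3, -0.6]
gripper_width: 0.937
finger_force: 0.0
time: 36.83
tool_pos: [0.4718, -0.358, 0.195]
tcp_rot: [0.674, 0.739, 0.0, -0.001]
force: [-0.1, -0.1, 0.6]
gripper_width: 0.938
finger_force: 0.0
time: 37.25
tool_pos: [0.625, -0.3594, 0.2373]
tcp_rot: [0.674, 0.739, 0.0, 0.002]
force: [0.7, 0.1, -0.4]
gripper_width: 0.936
finger_force: 0.0
time: 37.67
tool_pos: [0.6224, -0.157, 0.234]
tcp_rot: [0.674, 0.739, 0.0, -0.0]
force: [1.2, -0.1, -0.1]
gripper_width: 0.934
finger_force: 0.0
time: 38.08
tool_pos: [0.6223, 0.0432, 0.2344]
tcp_rot: [0.674, 0.739, 0.0, 0.0]
force: [0.7, -0.6, 0.9]
gripper_width: 0.935
finger_force: 0.0
time: 38.33
tool_pos: [0.6226, 0.0412, 0.2342]
tcp_rot: [0.673, 0.739, -0.0, 0.0]
force: [0.0, -0.6, 0.5]
gripper_width: 0.934
finger_force: 0.0
syrup_bottle side [ 0.45699343 -0.21337674] 0.10092936802973973
jam_jar side [ 0.47396247 -0.36938369] 0.4091381872213967
jam_jar top [ 0.47367755 -0.36048465] 0.08495306722290696
syrup_bottle top [ 0.46070509 -0.21565474] 0.8760590656015492
shaker top [ 0.46622078 -0.28326567] 0.14216789964618848
```

View pics/p10.png

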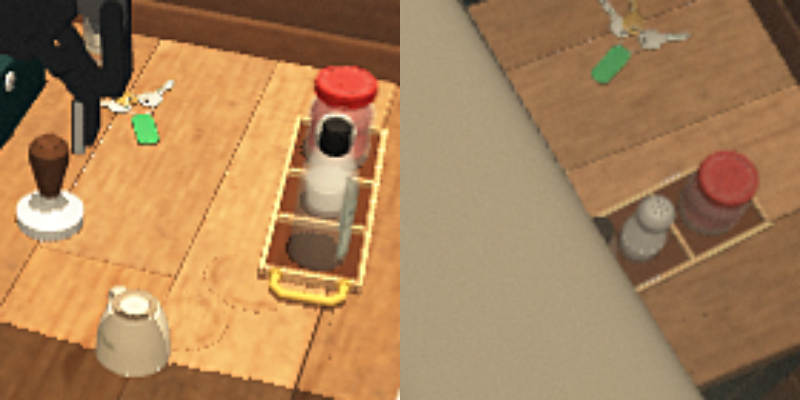

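The last look shows jar, shaker and bottle upright in their pockets, within about 2 mm of the centres. The tamper and cup haven't moved, and the carton and tin were checked earlier.

```bash
python3 -c "
from station import bot
print(bot.finish_job())"
```

```text
the job is handed in; nothing more can be done
None
```

I handed the job in after about 38 s on the robot's clock: the pictures show all five things in their own pockets, within about 3 mm of centre, and the tamper and cup where they stood, but the hand-in returned no verdict.

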